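# Put a pile of hand screw clamps away on their silhouettes

### The arm

A 7-joint arm with a two-finger parallel gripper is mounted at the origin on the work surface. World frame = base frame: x ahead of the robot, y to its left, z up, the work surface at z = 0. Lengths are in m, angles in rad, forces in N, time in s.
With the tool pointing down it reaches from about 0.425 to 0.925 m from the base axis. Payload 6.8 kg.
Tool frame: the origin (TCP) lies at the very end of the fingers, on their centre line; the grasp point (between the pads) lies 19 mm behind it; z points along the fingers, y is the line along which they close (so a half turn about z gives the same grasp; the last joint's range is limited). The gripper opens to 85 mm and grips with 20 to 120 N. Pads are 22 mm wide; open, the fingers measure 114 mm over their backs; the gripper's body (76 mm by 85 mm) begins 54 mm behind the grasp point. The pads swing forward as they close: fully open they stand 13 mm farther back than shut.
Start: joints at [1.206, 0.477, 0.022, 1.555, -0.011, 1.109, -0.083], TCP at [0.171, -0.653, 0.231] pointing down, gripper open.
Joint ranges: [-2.96, 2.96], [-0.34, 2.1], [-1.41, 1.46], [0.24, 2.44], [-1.37, 4.51], [0.17, 1.92], [-2.96, 2.96]. Speed limits (rad/s): [2.39, 2.39, 3.14, 3.14, 3.14, 3.14, 3.14].

### API

Orientations are given as a rotation vector (axis times angle).
In Python, from bench import get_obs, viewer, r gives the robot as it stands. The module is installed in compiled form; this text tells all that it offers.
- The arm moves only by the tool play_rows, never from a script. Its argument "commands" is a list that holds one entry, the list of rows, each a list of 5 numbers: the gripper's target within -1 to 1 (shut at 1, half-way at 0, fully open at -1), then the shift along the tool's x, y, z scaled (see below), then the turn about the tool's z scaled (see below). A call has 1 to 12 rows; each row is the pose to reach, as a shift and turn from the pose commanded when the call began, along the tool's axes at that moment; what a row does not reach only later rows make up. The controller multiplies each number of a shift by 0.2 m and each number of a turn by pi/2 rad. A row lasts 1/12 s, in which the tool goes at most 41.7 mm and 7.16 degrees, less where a joint would pass 70% of its speed; a pose out of reach is approached as far as the arm can. A call with a number of a shift or a turn outside -1 to 1 is refused whole. A call with a gripper value outside its range is refused whole. The fingers move at their own pace and stop on an object; "grip_force" is the grip in N (left out, the last holds). Time passes only in rows, so rows that repeat a pose let the fingers close. It gives the time, the measured TCP pose, the force, the opening and the grip force at its end, in the units of the state.
- get_obs(): the state, without advancing time (a new reading comes with each control period).
- viewer.grab_frame(name): name is "side" or "top" or "wrist"; returns a dict with "pixels" (420x560x3 uint8, red, green, blue), "fovy" (degrees; the focal length in pixels is half the picture's height over the tangent of half this angle, whatever the lens; pixels are square), "cx", "cy" (the principal point, pixels), "world_to_cam" (4x4, takes a point from world to camera coordinates); the wrist camera has in their place "hand_eye" (4x4, takes a point from camera to tool coordinates, whose origin is the TCP and whose axes are the flange's). Camera axes: x right, y up, looking along -z (the intrinsics and any distortion apply to the point x, -y, -z); pixel columns grow to the right and rows downward; lengths in m; the calibration is good to about 2 mm. A picture is of the moment at which its call begins: read the wrist's pose just before it. There is no depth.
- r.hand_in(): hands the job in; it is judged then, once.
Trained networks look in a picture, given as the dict that the camera call returned (one of the last four; its "shot" number tells which), for a name from the list of things; names that differ only in an ending like _2 or _b are one class to them, and where a whole thing is asked for, a point or a joint stands for the part that bears it (a point fixed in the world has none). Each returns a list of dicts, best first, with "score" (0 to 1); they miss things now and then, are a little off and sometimes report something else, mostly with a low value. They report only what shows in the picture. A call takes as long as a camera call. They do not tell look-alikes from the thing itself.
- viewer.trace(picture, thing): "pixels" (420x560 bool, what is visible of it) and "rect" ([left, top, right, bottom] in pixels, round what is visible of it).
The state is a dict: "clock": time; "joints": joint angles; "qvel": joint speeds; "tau": joint torques, N m; "tcp_pos": TCP position; "orientation": TCP orientation; "contact_force": force on the tool from outside, world axes, zero at the start; "moment": the same for the moment, N m; "grip_width": finger opening in m; "gripper_force": force on a finger pad.
Only numpy, scipy, OpenCV 4.12 (cv2) and the standard library are available. Lean on these libraries where they do the work, as an engineer would, in place of code of your own. Each camera call takes 0.05 s, during which the arm holds its last target. There are 200 camera calls.

### The job

Put the pile of wooden hand screw clamps away, one at a time from the top down: small, then medium, then large. Lay each flat on the panel that bears its own-size silhouette, covering the silhouette the same way round (tails towards the wooden stop strip), and let go without dropping it. Leave the glue bottle, the tin and the tape measure where they stand.

Things in the scene. Friction and masses are not known exactly. Their poses are not given: they have to be found in the camera images.
- clamp_small: Small hand screw (top of pile), flat, rigid: 2 closed pale wood jaws, 105 long, 38 wide in all, 21 high. Origin: underside, on the jaw seam, midway between the spindles; grip here across the jaws. x to jaw tips (+68; tails -37), z up. Spindles 7 thick at half height: x +23.5, red handle to +y; x -23.5, handle to -y; each bare 18 past the jaws both sides, then handle 42 long, 15 thick.
- place_small: Place of the small clamp: fixed white panel 3 thick, 141 (x) by 178 (y), bearing that clamp's full-size black silhouette. Origin: panel's underside, at the silhouette's point matching the clamp's origin; x to the tips. Clamp right when the frames agree, 3 up. Brown stop strip, 15 high, 10 wide, 14 behind the silhouette's tails.
- clamp_medium: Medium hand screw (middle of pile), flat, rigid: 2 closed brown wood jaws, 130 long, 44 wide in all, 24 high. Origin: underside, on the jaw seam, midway between the spindles; grip here across the jaws. x to jaw tips (+86; tails -44), z up. Spindles 8 thick at half height: x +28.5, red handle to +y; x -28.5, handle to -y; each bare 20 past the jaws both sides, then handle 47 long, 18 thick.
- place_medium: Place of the medium clamp: fixed white panel 3 thick, 166 (x) by 198 (y), bearing that clamp's full-size black silhouette. Origin: panel's underside, at the silhouette's point matching the clamp's origin; x to the tips. Clamp right when the frames agree, 3 up. Brown stop strip, 15 high, 10 wide, 14 behind the silhouette's tails.
- clamp_large: Large hand screw (bottom of pile), flat, rigid: 2 closed pale wood jaws, 155 long, 52 wide in all, 28 high. Origin: underside, on the jaw seam, midway between the spindles; grip here across the jaws. x to jaw tips (+103; tails -52), z up. Spindles 9 thick at half height: x +34, red handle to +y; x -34, handle to -y; each bare 22 past the jaws both sides, then handle 53 long, 21 thick.
- place_large: Place of the large clamp: fixed white panel 3 thick, 191 (x) by 222 (y), bearing that clamp's full-size black silhouette. Origin: panel's underside, at the silhouette's point matching the clamp's origin; x to the tips. Clamp right when the frames agree, 3 up. Brown stop strip, 15 high, 10 wide, 14 behind the silhouette's tails.
- glue: Bystander: white glue bottle, 56 across, 170 tall, upright. Origin: centre of its underside.
- wax_tin: Bystander: flat round green tin, 88 across, 32 high. Origin: centre of its underside.
- tape_measure: Bystander: yellow tape measure, 68 x 38 x 66 high, black nose towards its -x. Origin: underside of its case.
Not all that is in view belongs to the job. Leave any green or yellow look-alike of the place_small alone. Leave any green look-alike of the clamp_large alone.

How it is judged:
By the outcome, as a careful person would: the job done as asked, in the order asked, and still so for the second after the job is handed in, with the robot touching nothing.
It also fails if it takes over 93 s, if anything falls off the work surface, if the arm or the gripper's body presses on something with over 40 N, if the wrist force passes 120 N, or if a joint passes its speed limit or range.

## Working session

There is one attempt and no reset: what is moved stays moved. The work goes in short steps, Python scripts to look and compute and a tool call to move; the robot and the scene stay as the last step left them, time stands still between calls to the robot, and variables do not carry over. Pictures are saved under pics/ and viewed, at most 14 in all, crops included, and the job is handed in when it is done.

Besides the shell and the picture viewer there is one more tool, called after ">>>" as name(argument=value, ...) on one line, values as JSON. play_rows: Moves the arm, as the interface text tells. Shifts and turns lie within -1 to 1; 1 stands for 0.2 m of shift or pi/2 rad of turn. Its arguments: {"type":"object","properties":{"commands":{"type":"array","items":{"type":"array","items":{"type":"array","items":{"type":"number","minimum":-1,"maximum":1}}}},"grip_force":{"type":"number"}},"required":["commands"]}

```bash
mkdir -p pics; python3 - <<'E'
from bench import get_obs, viewer, r
import cv2,numpy as np
o=get_obs(); print({k:np.round(v,3).tolist() for k,v in o.items()})
for n in ["side","top","wrist"]:
    f=viewer.grab_frame(n); cv2.imwrite(f"pics/{n}0.png",f["pixels"][:,:,::-1])
    print(n,{k:(np.round(v,4).tolist() if k!="pixels" else 0) for k,v in f.items()})
E
```

```text
{'clock': 0.0, 'joints': [1.206, 0.478, 0.022, 1.556, -0.012, 1.109, -0.083], 'qvel': [-0.001, -0.0, -0.0, 0.001, -0.001, 0.0, 0.0], 'tau': [-0.001, -59.645, 1.608, -28.12, 0.012, 0.009, 0.0], 'tcp_pos': [0.171, -0.652, 0.23], 'orientation': [-3.114, -0.402, 0.001], 'contact_force': [0.56, 0.436, 0.675], 'moment': [-0.009, -0.001, -0.007], 'gripper_force': 0.0, 'grip_width': 0.085}
side {'pixels': 0, 'fovy': 57.7478, 'cx': 277.5388, 'cy': 207.3492, 'world_to_cam': [[-0.8682, -0.4961, -0.0125, 0.389], [0.3788, -0.6788, 0.629, -0.2593], [-0.3205, 0.5414, 0.7773, -1.0597], [0.0, 0.0, 0.0, 1.0]], 'shot': 1}
top {'pixels': 0, 'fovy': 43.2868, 'cx': 273.0831, 'cy': 201.9778, 'world_to_cam': [[-0.0208, -0.9998, -0.0054, -0.0428], [0.9819, -0.0215, 0.1884, -0.4579], [-0.1885, -0.0013, 0.9821, -1.5122], [0.0, 0.0, 0.0, 1.0]], 'shot': 2}
wrist {'pixels': 0, 'fovy': 62.4174, 'cx': 276.2362, 'cy': 211.7032, 'hand_eye': [[0.0004, 0.9473, 0.3203, 0.0824], [1.0, -0.0002, -0.0006, -0.0006], [-0.0005, 0.3203, -0.9473, -0.1434], [0.0, 0.0, 0.0, 1.0]], 'shot': 3}
```

View pics/side0.png

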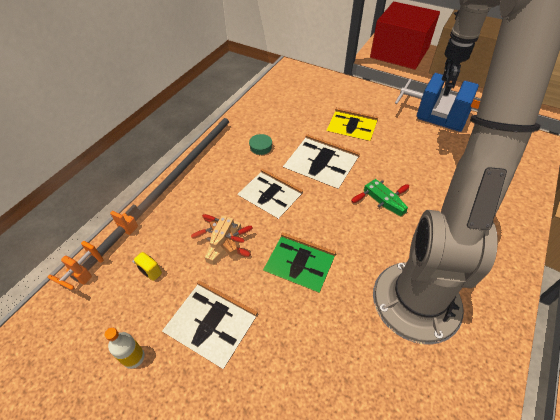

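View pics/top0.png

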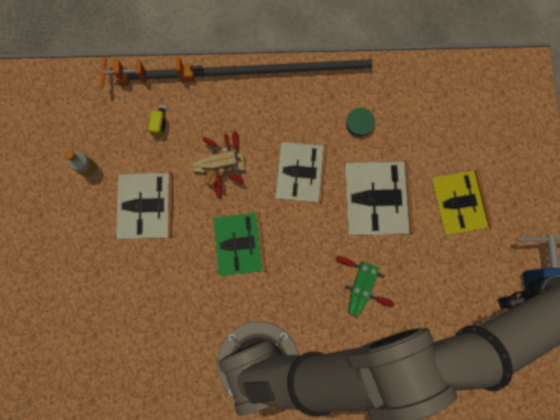

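Top view: the pile is at about (218,162). Three white panels are visible: left (143,205) by size medium, middle (299,172) small and right (377,198) large. The green (238,244) and yellow (460,203) panels and the green clamp (363,288) are look-alikes. Next I'll get coarse world positions.

```bash
cat > h.py <<'E'
from bench import get_obs, viewer, r
import cv2,numpy as np
from scipy.spatial.transform import Rotation as R
from scipy.optimize import minimize
def grab(n,save=None):
    o=get_obs(); f=viewer.grab_frame(n)
    if n=="wrist":
        T=np.eye(4);T[:3,:3]=R.from_rotvec(o["orientation"]).as_matrix();T[:3,3]=o["tcp_pos"]
        f["c2w"]=T@f["hand_eye"]
    else: f["c2w"]=np.linalg.inv(f["world_to_cam"])
    if save: cv2.imwrite(f"pics/{save}.png",f["pixels"][:,:,::-1])
    return f
def foc(f): return 210/np.tan(np.radians(f["fovy"])/2)
def pix2w(f,uv,z):
    uv=np.atleast_2d(uv).astype(float);k=foc(f)
    d=np.c_[(uv[:,0]-f["cx"])/k,-(uv[:,1]-f["cy"])/k,-np.ones(len(uv))]@f["c2w"][:3,:3].T
    p=f["c2w"][:3,3]; return p+d*((z-p[2])/d[:,2])[:,None]
def w2pix(f,P):
    c=np.linalg.inv(f["c2w"]);q=np.atleast_2d(P)@c[:3,:3].T+c[:3,3];k=foc(f)
    return np.c_[f["cx"]+k*q[:,0]/-q[:,2],f["cy"]-k*q[:,1]/-q[:,2]]
E
python3 - <<'E'
from h import *
f=grab("top")
for n in ["clamp_small","clamp_medium","clamp_large","place_small","place_medium","place_large","glue","wax_tin","tape_measure"]:
    for t in viewer.trace(f,n):
        v,u=np.nonzero(t["pixels"]); 
        print(n,round(t["score"],2),t["rect"],pix2w(f,[u.mean(),v.mean()],.06 if "clamp" in n else .003).round(3)[0])
hsv=cv2.cvtColor(f["pixels"],cv2.COLOR_RGB2HSV)
m=((hsv[...,1]<60)&(hsv[...,2]>150)).astype(np.uint8); m[:,:100]=0; m[260:]=0;m[:100]=0
m=cv2.morphologyEx(m,cv2.MORPH_CLOSE,np.ones((15,15)))
for c in cv2.findContours(m,0,2)[0]:
    if cv2.contourArea(c)>800:
        w=pix2w(f,c[:,0],.003)[:,:2]; print(cv2.minAreaRect((w*1000).astype(np.float32)))
c=f["pixels"][120:210,180:330]; cv2.imwrite("pics/c1.png",cv2.resize(c,None,fx=5,fy=5,interpolation=3)[:,:,::-1])
E
```

```text
clamp_small 0.91 [199.6, 133.1, 237.9, 188.2] [0.583 0.103 0.06 ]
clamp_medium 0.81 [206.4, 136.3, 242.7, 185.4] [0.567 0.099 0.06 ]
clamp_medium 0.22 [347.7, 105.2, 373.8, 138.4] [ 0.694 -0.319  0.06 ]
clamp_medium 0.16 [198.3, 135.9, 236.6, 188.7] [0.582 0.102 0.06 ]
clamp_large 0.93 [336.9, 254.4, 394.5, 314.0] [ 0.211 -0.3    0.06 ]
clamp_large 0.79 [193.4, 132.4, 246.8, 196.3] [0.57  0.089 0.06 ]
place_small 0.71 [215.2, 213.0, 263.4, 275.2] [0.341 0.051 0.003]
place_small 0.63 [431.1, 170.7, 492.7, 238.2] [ 0.454 -0.622  0.003]
place_medium 0.56 [117.0, 173.7, 173.8, 238.8] [0.463 0.334 0.003]
place_medium 0.49 [66.8, 151.9, 96.7, 178.1] [0.6   0.533 0.003]
place_large 0.81 [343.8, 159.9, 416.0, 236.9] [ 0.47  -0.373  0.003]
place_large 0.16 [348.9, 107.1, 374.8, 139.3] [ 0.714 -0.328  0.003]
glue 0.95 [65.8, 152.4, 98.6, 180.6] [0.598 0.531 0.003]
wax_tin 0.79 [349.1, 105.1, 376.3, 138.5] [ 0.714 -0.329  0.003]
tape_measure 0.72 [147.8, 103.3, 167.3, 138.3] [0.727 0.301 0.003]
tape_measure 0.7 [197.9, 134.6, 238.3, 187.1] [0.599 0.109 0.003]
```

View pics/c1.png

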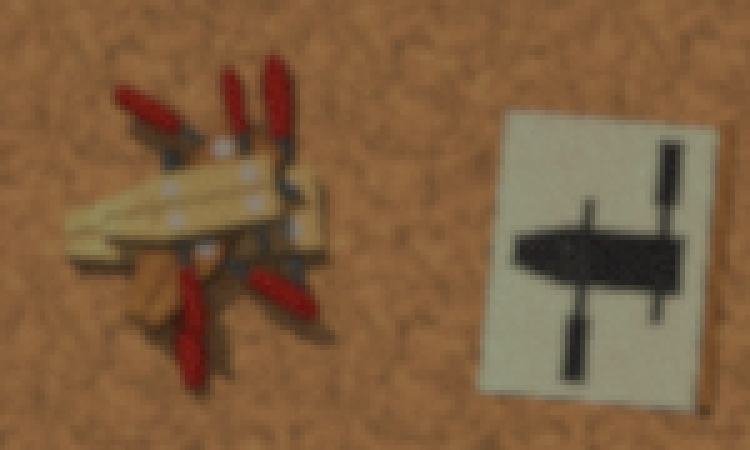

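The small clamp is on top, tips to the left (+y). Its own panel's silhouette also has tips left. I'll move the wrist camera over the pile.

```bash
cat >> h.py <<'E'
def yawof(o): 
    x=R.from_rotvec(o["orientation"]).as_matrix()[:,0]; return np.degrees(np.arctan2(x[1],x[0]))
def plan(*wps,start=None):
    """wps: (x,y,z,yaw deg). prints calls: shift x,y,z, turn (scaled) and rows needed"""
    o=get_obs(); p,y=(np.array(o["tcp_pos"]),yawof(o)) if start is None else (np.array(start[:3]),start[3])
    print("at",p.round(4),round(y,2),"t",o["clock"])
    for w in wps:
        while True:
            d=np.array(w[:3])-p; c,s=np.cos(np.radians(y)),np.sin(np.radians(y))
            t=np.array([c*d[0]+s*d[1],s*d[0]-c*d[1],-d[2]]); dy=(w[3]-y+180)%360-180
            k=np.max(np.abs(t))/.2; a=min(1,1/max(k,1e-9),90/max(abs(dy),1e-9))
            tt=(t*a/.2).round(4); tu=round(-dy*a/90,4)
            print(tt.tolist(),tu,"rows",int(np.ceil(max(np.linalg.norm(t*a)/.0417,abs(dy*a)/7.16)-.02)))
            p=p+d*a; y=y+dy*a
            if a==1: break
E
python3 -c "
from h import *
plan((.569,.137,.27,100))"
```

```text
at [ 0.1714 -0.6529  0.2313] 14.71 t 0.65
[0.8826, -1.0, -0.0584] -0.2859 rows 7
[1.0, -0.4212, -0.0475] -0.2326 rows 6
[1.0, -0.0334, -0.0438] -0.2144 rows 5
[0.9562, 0.2995, -0.0438] -0.2147 rows 5
```

>>> play_rows(commands=[[[-0.4, 0.88, -1, -0.06, -0.286], [-0.4, 0.88, -1, -0.06, -0.286], [-0.4, 0.88, -1, -0.06, -0.286], [-0.4, 0.88, -1, -0.06, -0.286], [-0.4, 0.88, -1, -0.06, -0.286], [-0.4, 0.88, -1, -0.06, -0.286], [-0.4, 0.88, -1, -0.06, -0.286]]])

```text
clock: 1.23
tcp_pos: [0.2939, -0.4096, 0.2438]
orientation: [-2.944, -1.095, -0.002]
contact_force: [1.3, 0.4, 0.6]
grip_width: 0.0598
gripper_force: 0.0
```

>>> play_rows(commands=[[[-0.4, 1, -0.42, -0.05, -0.233], [-0.4, 1, -0.42, -0.05, -0.233], [-0.4, 1, -0.42, -0.05, -0.233], [-0.4, 1, -0.42, -0.05, -0.233], [-0.4, 1, -0.42, -0.05, -0.233], [-0.4, 1, -0.42, -0.05, -0.233]]])

```text
clock: 1.73
tcp_pos: [0.3918, -0.2148, 0.2543]
orientation: [2.693, 1.616, 0.004]
contact_force: [-0.5, -0.3, 0.5]
grip_width: 0.0596
gripper_force: 0.0
```

>>> play_rows(commands=[[[-0.4, 1, -0.03, -0.04, -0.214], [-0.4, 1, -0.03, -0.04, -0.214], [-0.4, 1, -0.03, -0.04, -0.214], [-0.4, 1, -0.03, -0.04, -0.214], [-0.4, 1, -0.03, -0.04, -0.214]]])

```text
clock: 2.15
tcp_pos: [0.4801, -0.0397, 0.262]
orientation: [2.392, 2.035, 0.002]
contact_force: [-0.1, -0.2, 0.3]
grip_width: 0.06
gripper_force: 0.0
```

>>> play_rows(commands=[[[-0.4, 0.956, 0.3, -0.044, -0.215], [-0.4, 0.956, 0.3, -0.044, -0.215], [-0.4, 0.956, 0.3, -0.044, -0.215], [-0.4, 0.956, 0.3, -0.044, -0.215], [-0.4, 0.956, 0.3, -0.044, -0.215], [-0.4, 0.956, 0.3, -0.044, -0.215], [-0.4, 0.956, 0.3, -0.044, -0.215]]])

```text
clock: 2.73
tcp_pos: [0.5693, 0.1389, 0.27]
orientation: [-2.013, -2.41, -0.001]
contact_force: [-0.0, -0.7, 0.4]
grip_width: 0.0596
gripper_force: 0.0
```

```bash
python3 -c "
from h import *
o=get_obs(); print(o['tcp_pos'].round(4),yawof(o),np.round(o['joints'],2),o['grip_width'],o['clock'])
grab('wrist','w1')"
```

```text
[0.5693 0.1389 0.27  ] 100.25168654767698 [ 0.19  0.38 -0.7   1.69  0.26  1.16 -0.39] 0.059575191797341755 2.7333
```

View pics/w1.png

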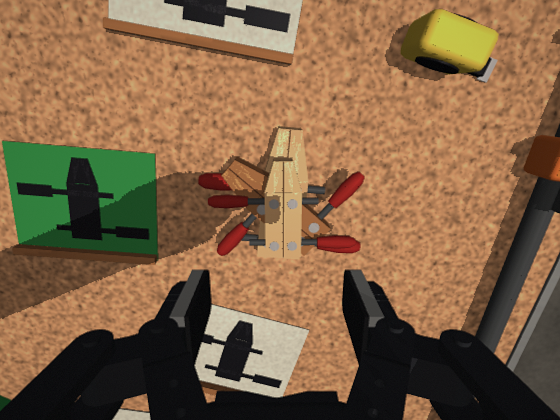

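The small clamp's spindle discs show near (275,204),(292,204),(275,245),(292,245), tips at (285,160), handles (228,201) and (338,243). I'll check this with a model overlay.

```bash
cat >> h.py <<'E'
DIM={"small":dict(L=(-37,68),w=38,h=21,sx=23.5,sd=7,b=18,hl=42,ht=15,pz=52),
"medium":dict(L=(-44,86),w=44,h=24,sx=28.5,sd=8,b=20,hl=47,ht=18,pz=28),
"large":dict(L=(-52,103),w=52,h=28,sx=34,sd=9,b=22,hl=53,ht=21,pz=0)}
def rects(n):
    """(x0,x1,y0,y1,kind) mm in the clamp frame"""
    d=DIM[n];W=d["w"]/2;o=[(d["L"][0],d["sx"]+8,-W,W,"jaw")]
    for s in(1,-1):
        x=s*d["sx"];a=d["sd"]/2;e=W+d["b"];t=d["ht"]/2
        o+=[(x-a,x+a,-e,e,"sp")]
        y=sorted([s*e,s*(e+d["hl"])]); o+=[(x-t,x+t,y[0],y[1],"hd")]
    return o
def corners(r,pose,z):
    c,s=np.cos(pose[2]),np.sin(pose[2])
    q=np.array([[r[0],r[2]],[r[1],r[2]],[r[1],r[3]],[r[0],r[3]]])/1000
    return np.c_[q@np.array([[c,s],[-s,c]])+np.array(pose[:2]),np.full(4,z)]
def overlay(f,n,pose,base,name,crop,k=4,flat=False):
    u0,v0,u1,v1=crop; im=cv2.resize(f["pixels"][v0:v1,u0:u1],None,fx=k,fy=k,interpolation=3)[:,:,::-1].copy()
    h=DIM[n]["h"]/1000
    for q in rects(n):
        z=base if flat else base+(h if q[4]=="jaw" else h/2)
        p=((w2pix(f,corners(q,pose,z))-[u0,v0]+.5)*k).astype(np.int32); cv2.polylines(im,[p],True,(255,255,0),1)
    cv2.imwrite(f"pics/{name}.png",im)
E
python3 - <<'E'
from h import *
f=grab("wrist"); f["pixels"].dump("w1.npy")
W=pix2w(f,[[275,204],[292,204],[275,245],[292,245]],.073); a=(W[0]+W[1])/2;b=(W[2]+W[3])/2
d=(a-b)[:2]; print(np.linalg.norm(d),W.round(4)); o=(a+b)/2; yaw=np.arctan2(d[1],d[0]); print(o,np.degrees(yaw))
H=pix2w(f,[[228,201],[338,243]],.0625);e=(H[0]-H[1])[:2];print(H.mean(0),np.linalg.norm(e), np.degrees(np.arctan2(e[1],e[0])-np.arctan2(116,47)))
overlay(f,"small",(o[0],o[1],yaw),.052,"ov1",(190,110,380,270))
E
```

```text
0.045993785238110416 [[0.5719 0.113  0.073 ]
 [0.5891 0.1161 0.073 ]
 [0.5799 0.0677 0.073 ]
 [0.5978 0.0709 0.073 ]]
[0.58467478 0.09191703 0.073     ] 100.50246792715083
[0.58574169 0.09095512 0.0625    ] 0.12842618143019094 100.09224367912483
```

View pics/ov1.png

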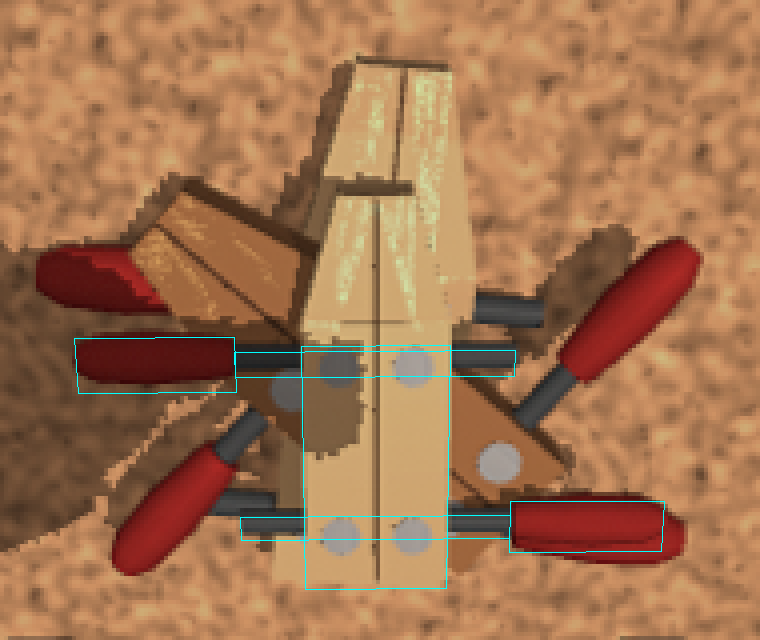

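Overlay fits the small clamp well: origin (0.585, 0.092), yaw 100.4°. Now grasping it.

```bash
python3 -c "
from h import *
plan((.585,.0917,.11,100.4),(.585,.0917,.053,100.4))"
```

```text
at [0.569  0.1354 0.2697] 99.99 t 2.8333
[-0.2289, 0.0409, 0.7987] -0.0045 rows 4
[0.0, 0.0, 0.285] -0.0 rows 2
```

>>> play_rows(commands=[[[-0.4, -0.229, 0.04, 0.7, 0], [-0.4, -0.229, 0.04, 0.7, 0], [-0.4, -0.229, 0.04, 0.7, 0], [-0.4, -0.229, 0.04, 0.7, 0], [-0.4, -0.229, 0.04, 0.7, 0], [-0.4, -0.229, 0.04, 0.7, 0]]])

```text
clock: 3.33
tcp_pos: [0.5843, 0.0908, 0.1297]
orientation: [-2.021, -2.404, 0.003]
contact_force: [0.2, 1.1, 1.4]
grip_width: 0.0602
gripper_force: 0.0
```

```bash
python3 - <<'E'
from h import *
plan((.585,.0917,.053,100.4))
f=grab("wrist"); o=get_obs(); print(o["tcp_pos"].round(4),yawof(o),o["qvel"].round(3))
overlay(f,"small",(.585,.0917,np.radians(100.4)),.052,"ov2",(180,160,380,400),2)
E
```

```text
at [0.5843 0.0908 0.1297] 99.87 t 3.3333
[0.0041, 0.0041, 0.3836] -0.0059 rows 2
[0.5854 0.0924 0.1314] 99.95655360900437 [-0.013 -0.025 -0.024 -0.025 -0.001 -0.004 -0.001]
```

View pics/ov2.png

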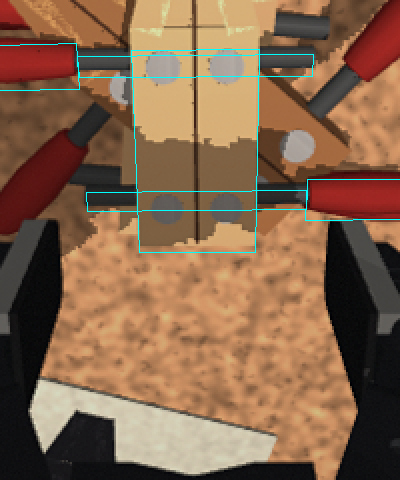

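>>> play_rows(commands=[[[-0.4, 0, 0, 0.2, -0.005], [-0.4, 0, 0, 0.33, -0.005], [-0.4, 0, 0, 0.385, -0.005], [-0.4, 0, 0, 0.385, -0.005], [1, 0, 0, 0.385, -0.005], [1, 0, 0, 0.385, -0.005], [1, 0, 0, 0.385, -0.005], [1, 0, 0, 0.385, -0.005], [1, 0, 0, 0.385, -0.005], [1, 0, 0, 0.385, -0.005]]], grip_force=45)

```text
clock: 4.22
tcp_pos: [0.5868, 0.0936, 0.0558]
orientation: [2.007, 2.413, 0.005]
contact_force: [-1.8, -0.4, 7.4]
grip_width: 0.0369
gripper_force: 47.1
```

>>> play_rows(commands=[[[1, 0, 0, -0.15, 0], [1, 0, 0, -0.4, 0], [1, 0, 0, -0.6, 0], [1, 0, 0, -0.6, 0]]])

```text
clock: 4.55
tcp_pos: [0.589, 0.0947, 0.1816]
orientation: [2.004, 2.409, 0.015]
contact_force: [1.8, 1.8, -1.0]
grip_width: 0.0368
gripper_force: 46.1
```

```bash
python3 - <<'E'
from h import *
f=grab("top"); f2=grab("side")
a=f["pixels"][120:210,180:330]; b=f2["pixels"][170:290,170:330]
im=np.hstack([cv2.resize(a,(450,270)),cv2.resize(b,(350,270))]); cv2.imwrite("pics/g1.png",im[:,:,::-1])
hsv=cv2.cvtColor(f["pixels"],cv2.COLOR_RGB2HSV)
for (u,v) in [(287,150),(310,210),(350,200),(145,180)]: print(hsv[v,u])
E
```

```text
[ 29  44 155]
[ 15 144 142]
[ 24  51 129]
[ 25  51 155]
```

View pics/g1.png

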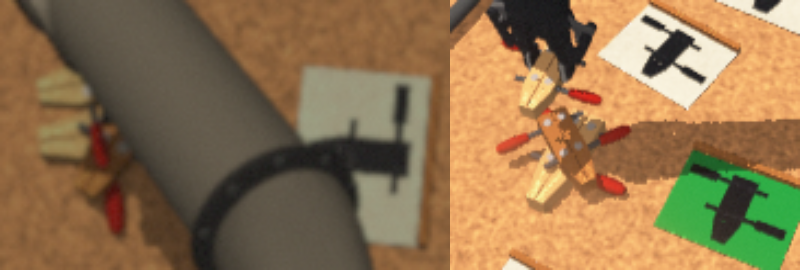

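Small clamp is held. Now I'll locate all the panels by template-fitting the silhouettes in the first top and side pictures.

```bash
cat >> h.py <<'E'
def fitsil(f,n,init,z=.003):
    """correlate the silhouette template with darkness; init (x,y,yaw)"""
    d=DIM[n]; e=d["w"]/2+d["b"]+d["hl"]+6
    X,Y=np.meshgrid(np.arange(d["L"][0]-8,d["sx"]+8,1.),np.arange(-e,e,1.)); lab=np.zeros(X.shape)
    for q in rects(n): lab[(X>q[0])&(X<q[1])&(Y>q[2])&(Y<q[3])]=1
    lab=cv2.GaussianBlur(lab,(0,0),1); l=lab-lab.mean(); g=cv2.GaussianBlur(f["pixels"].max(2).astype(np.float32),(0,0),.7)
    def cost(p):
        c,s=np.cos(p[2]),np.sin(p[2])
        P=np.c_[(p[0]+(c*X-s*Y)/1000).ravel(),(p[1]+(s*X+c*Y)/1000).ravel(),np.full(X.size,z)]
        uv=w2pix(f,P).astype(np.float32)
        v=cv2.remap(g,uv[:,:1].copy(),uv[:,1:].copy(),1,borderMode=cv2.BORDER_REPLICATE).reshape(X.shape); v=v-v.mean()
        return (v*l).sum()/np.sqrt((v**2).sum()*(l**2).sum()+1e-9)
    best=min((cost((init[0]+a,init[1]+b,init[2]+c)),a,b,c) for a in np.arange(-.03,.031,.01) for b in np.arange(-.03,.031,.01) for c in (-.15,0,.15))
    x0=np.array(init)+best[1:]
    m=minimize(lambda q:cost(x0+q*[.005,.005,.05]),np.zeros(3),method="Nelder-Mead",options=dict(initial_simplex=np.vstack([np.zeros(3),np.eye(3)])))
    return x0+m.x*[.005,.005,.05],m.fun
E
python3 - <<'E'
from h import *
for cam in("top","side"):
    f=grab(cam); f["pixels"]=cv2.imread(f"pics/{cam}0.png")[:,:,::-1].copy()
    for n,uv in (("small",(302,172)),("medium",(143,205)),("large",(377,198))):
        if cam=="top": i=pix2w(f0:=f,[uv],.003)[0]; init=(i[0],i[1],np.pi/2)
        else: init=tuple(P[n])
        p,s=fitsil(f,n,init); print(cam,n,p[:2].round(4),np.degrees(p[2]).round(2),round(s,3))
        if cam=="top": globals().setdefault("P",{})[n]=p
plan((.55,-.24,.27,90))
E
```

```text
top small [ 0.5566 -0.149 ] 83.16 -0.956
top medium [0.4642 0.3213] 90.28 -0.962
top large [ 0.4719 -0.3889] 90.03 -0.967
side small [ 0.5592 -0.1509] 83.23 -0.96
side medium [0.4664 0.3197] 90.34 -0.984
side large [ 0.4746 -0.3908] 90.05 -0.961
at [0.5845 0.0922 0.1728] 100.47 t 4.75
[-1.0, -0.2943, -0.3034] 0.0726 rows 6
[-0.6184, -0.1076, -0.1827] 0.0437 rows 4
```

>>> play_rows(commands=[[[1, -1, -0.3, -0.3, 0.0726], [1, -1, -0.3, -0.3, 0.0726], [1, -1, -0.3, -0.3, 0.0726], [1, -1, -0.3, -0.3, 0.0726], [1, -1, -0.3, -0.3, 0.0726], [1, -1, -0.3, -0.3, 0.0726]]])

```text
clock: 5.25
tcp_pos: [0.5607, -0.1241, 0.2323]
orientation: [2.154, 2.285, -0.007]
contact_force: [1.4, -1.3, -1.7]
grip_width: 0.037
gripper_force: 46.1
```

>>> play_rows(commands=[[[1, -0.62, -0.11, -0.18, 0.044], [1, -0.62, -0.11, -0.18, 0.044], [1, -0.62, -0.11, -0.18, 0.044], [1, -0.62, -0.11, -0.18, 0.044], [1, -0.62, -0.11, -0.18, 0.044], [1, -0.62, -0.11, -0.18, 0.044], [1, -0.62, -0.11, -0.18, 0.044], [1, -0.62, -0.11, -0.18, 0.044]]])

```text
clock: 5.92
tcp_pos: [0.5489, -0.238, 0.268]
orientation: [-2.217, -2.223, 0.0]
contact_force: [0.1, 0.6, -1.9]
grip_width: 0.037
gripper_force: 46.1
```

```bash
python3 - <<'E'
from h import *
grab("wrist");o=get_obs();f=grab("wrist","w2"); print(o["tcp_pos"].round(4),yawof(o),o["grip_width"])
p,s=fitsil(f,"small",(.558,-.150,np.radians(83.2))); print(p[:2].round(4),np.degrees(p[2]).round(2),s)
# held clamp: overlay assuming grasp
T=o["tcp_pos"]; overlay(f,"small",(T[0],T[1],np.radians(yawof(o)+.4)),T[2]-.004,"ov3",(80,0,480,420),2-0.6 and 2)
E
```

```text
[ 0.549  -0.2382  0.2683] 90.14476814831164 0.037152157063963846
[ 0.5575 -0.1491] 83.11 -0.9912914349653341
```

View pics/ov3.png

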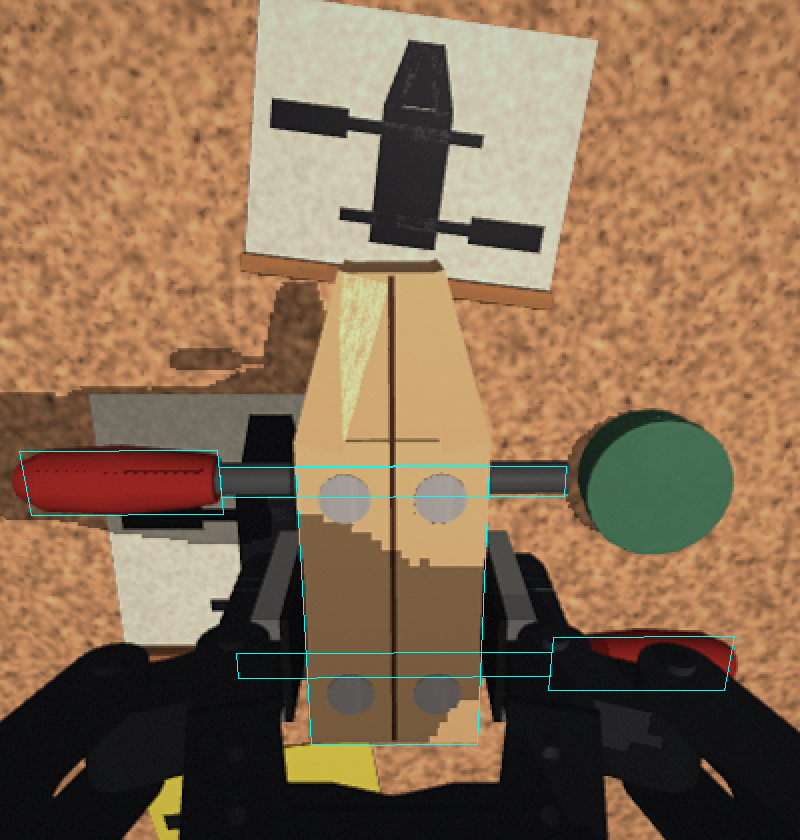

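Fit agrees across three cameras (0.5575, -0.149, 83.1°), and the clamp sits in the grip as modelled. Moving in.

```bash
python3 -c "
from h import *
plan((.5575,-.149,.07,82.7),(.5575,-.149,.04,82.7))"
```

```text
at [ 0.5491 -0.2385  0.2686] 90.13 t 6.0167
[0.4475, 0.043, 0.9928] 0.0825 rows 6
[0.0, 0.0, 0.15] -0.0 rows 1
```

>>> play_rows(commands=[[[1, 0.4475, 0.043, 0.3, 0.0825], [1, 0.4475, 0.043, 0.5, 0.0825], [1, 0.4475, 0.043, 0.7, 0.0825], [1, 0.4475, 0.043, 0.9, 0.0825], [1, 0.4475, 0.043, 0.99, 0.0825], [1, 0.4475, 0.043, 0.99, 0.0825], [1, 0.4475, 0.043, 0.99, 0.0825], [1, 0.4475, 0.043, 0.99, 0.0825], [1, 0.4475, 0.043, 0.99, 0.0825]]])

```text
clock: 6.77
tcp_pos: [0.5591, -0.1506, 0.0728]
orientation: [2.359, 2.072, 0.003]
contact_force: [0.2, -0.8, -1.1]
grip_width: 0.037
gripper_force: 46.0
```

```bash
python3 -c "
from h import *
plan((.5575,-.149,.012,82.7))
o=get_obs();print(o['qvel'].round(3),o['contact_force'])"
```

```text
at [ 0.5591 -0.1506  0.0728] 82.58 t 6.7667
[0.007, -0.009, 0.304] -0.0013 rows 2
[ 0.009 -0.019 -0.001 -0.01   0.002 -0.004 -0.003] [ 0.16229041 -0.78315193 -1.08184098]
```

>>> play_rows(commands=[[[1, 0.004, -0.005, 0.12, 0], [1, 0.004, -0.005, 0.22, 0], [1, 0.004, -0.005, 0.27, 0], [1, 0.004, -0.005, 0.29, 0], [1, 0.004, -0.005, 0.29, 0], [1, 0.004, -0.005, 0.29, 0]]])

```text
clock: 7.27
tcp_pos: [0.5578, -0.15, 0.0145]
orientation: [2.36, 2.071, 0.002]
contact_force: [0.1, -0.1, -0.8]
grip_width: 0.0371
gripper_force: 46.0
```

```bash
python3 -c "
from h import *
o=get_obs();plan((.5575,-.149,.008,82.7));f=grab('side');cv2.imwrite('pics/s3.png',cv2.resize(f['pixels'][140:240,210:330],None,fx=5,fy=5,interpolation=3)[:,:,::-1]);print(get_obs()['contact_force'],get_obs()['tcp_pos'])"
```

```text
at [ 0.5578 -0.15    0.0145] 82.55 t 7.2667
[0.0046, -0.0022, 0.0324] -0.0017 rows 1
[ 0.89761353 -0.49745214 -0.97181968] [ 0.55791594 -0.14993893  0.01456232]
```

View pics/s3.png

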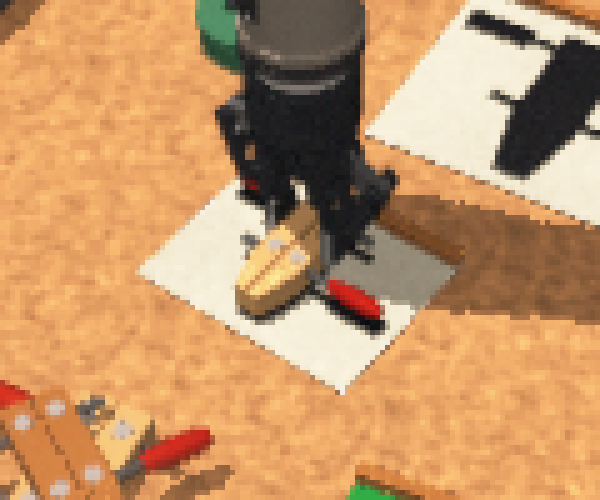

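>>> play_rows(commands=[[[1, 0.003, 0, 0.012, 0], [1, 0.003, 0, 0.024, 0], [1, 0.003, 0, 0.03, 0], [1, 0.003, 0, 0.03, 0], [1, 0.003, 0, 0.03, 0]]])

```text
clock: 7.73
tcp_pos: [0.5567, -0.1491, 0.0071]
orientation: [-2.361, -2.073, 0.0]
contact_force: [0.0, 0.1, -0.8]
grip_width: 0.037
gripper_force: 46.0
```

>>> play_rows(commands=[[[1, 0, 0, 0.005, 0], [1, 0, 0, 0.01, 0], [1, 0, 0, 0.01, 0], [1, 0, 0, 0.01, 0]]])

```text
clock: 8.07
tcp_pos: [0.5569, -0.1491, 0.0067]
orientation: [2.36, 2.072, -0.001]
contact_force: [-6.4, 0.9, 15.7]
grip_width: 0.037
gripper_force: 48.1
```

>>> play_rows(commands=[[[1, 0, 0, -0.003, 0], [-0.4, 0, 0, -0.003, 0], [-0.4, 0, 0, -0.003, 0], [-0.4, 0, 0, -0.003, 0], [-0.4, 0, 0, -0.003, 0]]])

```text
clock: 8.48
tcp_pos: [0.5569, -0.1491, 0.0056]
orientation: [-2.361, -2.073, -0.0]
contact_force: [-0.3, -0.1, -0.4]
grip_width: 0.0598
gripper_force: 0.0
```

>>> play_rows(commands=[[[-0.4, 0, 0, -0.05, 0], [-0.4, 0, 0, -0.2, 0], [-0.4, 0, 0, -0.4, 0], [-0.4, 0, 0, -0.6, 0], [-0.4, 0, 0, -0.8, 0], [-0.4, 0, 0, -1, 0], [-0.4, 0, 0, -1, 0]]])

```text
clock: 9.07
tcp_pos: [0.5615, -0.1491, 0.2148]
orientation: [2.352, 2.066, 0.013]
contact_force: [2.2, 0.7, 0.7]
grip_width: 0.0596
gripper_force: 0.0
```

```bash
python3 -c "
from h import *
plan((.569,.137,.28,100))"
```

```text
at [ 0.5615 -0.1491  0.2148] 82.57 t 9.0667
[1.0, -0.1037, -0.2289] -0.136 rows 5
[0.4233, 0.0469, -0.0969] -0.0576 rows 3
```

```bash
cat >> h.py <<'E'
def fithd(f,n,init,base,rng=.02):
    """fit both red handles (capsules seen at half height) to the red mask by chamfer-like correlation"""
    d=DIM[n]; e=d["w"]/2+d["b"]; h=d["h"]/2000
    px=f["pixels"].astype(int); red=((px[...,0]>50)&(px[...,0]>2.2*px[...,1])&(px[...,0]>2.2*px[...,2])).astype(np.float32)
    g=cv2.GaussianBlur(red,(0,0),.7); pts=[];lab=[]
    X,Y=np.meshgrid(np.arange(-d["ht"]/2-10,d["ht"]/2+10,1.),np.arange(-12,d["hl"]+12,1.))
    ins=((abs(X)<d["ht"]/2)&(Y>0)&(Y<d["hl"])).astype(float)
    for s in(1,-1): pts.append(np.c_[(s*(d["sx"]+X)).ravel(),(s*(e+Y)).ravel()]);lab.append(ins.ravel())
    Q=np.vstack(pts);l=np.hstack(lab);l=l-l.mean()
    def cost(p):
        c,s=np.cos(p[2]),np.sin(p[2]);P=np.c_[p[0]+(c*Q[:,0]-s*Q[:,1])/1000,p[1]+(s*Q[:,0]+c*Q[:,1])/1000,np.full(len(Q),base+h)]
        uv=w2pix(f,P).astype(np.float32);v=cv2.remap(g,uv[:,:1].copy(),uv[:,1:].copy(),1).ravel();v=v-v.mean()
        return (v*l).sum()/np.sqrt((v**2).sum()*(l**2).sum()+1e-9)
    G=np.arange(-rng,rng+.001,.005)
    best=min((-cost((init[0]+a,init[1]+b,init[2]+c)),a,b,c) for a in G for b in G for c in np.arange(-.3,.31,.1))
    x0=np.array(init)+best[1:]
    m=minimize(lambda q:-cost(x0+q*[.003,.003,.03]),np.zeros(3),method="Nelder-Mead",options=dict(initial_simplex=np.vstack([np.zeros(3),np.eye(3)])))
    p=x0+m.x*[.003,.003,.03]; return p,m.fun
E
python3 - <<'E'
from h import *
f=grab("wrist","w3"); p,s=fithd(f,"small",(.5575,-.149,np.radians(83)),.003); print(p[:2].round(4),np.degrees(p[2]),s)
f=grab("top")
f=grab("side");p,s=fithd(f,"small",(.5575,-.149,np.radians(83)),.003); print(p[:2].round(4),np.degrees(p[2]),s)
plan((.569,.137,.28,100))
E
```

```text
[ 0.5568 -0.148 ] 82.9687211860361 -0.947580770282175
[ 0.5588 -0.1489] 82.90131544736899 -0.8805946879734217
at [ 0.5567 -0.1492  0.2063] 82.55 t 9.2167
[1.0, -0.0871, -0.2581] -0.1358 rows 5
[0.4252, 0.0541, -0.1102] -0.058 rows 3
```

Small placed within about 1 mm. Back to the pile for the medium clamp.

>>> play_rows(commands=[[[-0.5, 1, -0.087, -0.258, -0.136], [-0.5, 1, -0.087, -0.258, -0.136], [-0.5, 1, -0.087, -0.258, -0.136], [-0.5, 1, -0.087, -0.258, -0.136], [-0.5, 1, -0.087, -0.258, -0.136], [-0.5, 1, -0.087, -0.258, -0.136]]])

```text
clock: 9.72
tcp_pos: [0.5646, 0.0622, 0.2585]
orientation: [-2.11, -2.324, -0.008]
contact_force: [0.2, 0.9, 1.1]
grip_width: 0.064
gripper_force: 0.0
```

>>> play_rows(commands=[[[-0.5, 0.425, 0.054, -0.11, -0.058], [-0.5, 0.425, 0.054, -0.11, -0.058], [-0.5, 0.425, 0.054, -0.11, -0.058], [-0.5, 0.425, 0.054, -0.11, -0.058], [-0.5, 0.425, 0.054, -0.11, -0.058], [-0.5, 0.425, 0.054, -0.11, -0.058], [-0.5, 0.425, 0.054, -0.11, -0.058]]])

```text
clock: 10.3
tcp_pos: [0.5689, 0.135, 0.2782]
orientation: [-2.021, -2.404, 0.003]
contact_force: [-0.1, -0.2, 0.1]
grip_width: 0.0638
gripper_force: 0.0
```

```bash
python3 - <<'E'
from h import *
grab("wrist"); f=grab("wrist")
W=pix2w(f,[[236,238],[345,190]],.04)
# handles: medium +x handle is on its +y; tips toward image upper left (world yaw ~100+55)
for y0 in (120,140,160):
    p,s=fithd(f,"medium",(.585,.095,np.radians(y0)),.028,.03); print(p[:2].round(4),np.degrees(p[2]),s)
p,s=min((fithd(f,"medium",(.585,.095,np.radians(y0)),.028,.03) for y0 in (120,140,160)),key=lambda t:t[1])
overlay(f,"medium",p,.028,"ov4",(190,110,380,270),3)
for y0 in (95,110):
    p,s=fithd(f,"large",(.575,.095,np.radians(y0)),0,.03); print("L",p[:2].round(4),np.degrees(p[2]),s)
E
```

```text
[0.577  0.1285] 119.81432389487053 -0.5729483271592388
[0.59   0.0947] 148.66212096831148 -0.9332988429144551
[0.59   0.0947] 148.64830686681114 -0.9333004538289655
L [0.5845 0.0859] 95.48972139316517 -0.8094813503729885
L [0.5845 0.0859] 95.46792710773703 -0.8095417538954329
```

View pics/ov4.png

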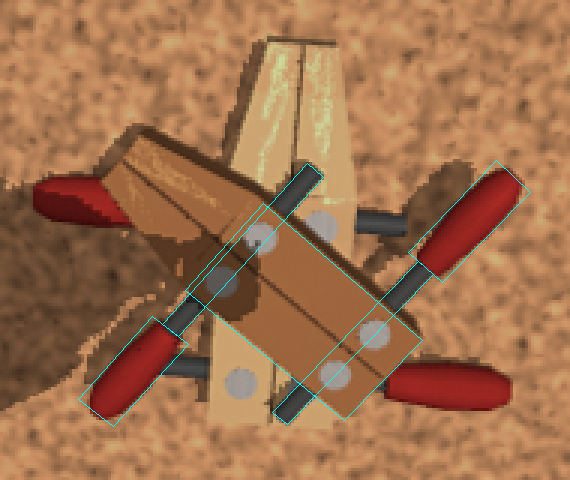

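The overlay fits the medium clamp tightly: (0.590, 0.0947), yaw 148.6°.

```bash
python3 -c "
from h import *
plan((.590,.0947,.12,148.6))"
```

```text
at [0.5691 0.1355 0.2787] 99.9 t 10.4
[-0.2189, 0.068, 0.7934] -0.5411 rows 7
```

>>> play_rows(commands=[[[-0.5, -0.219, 0.068, 0.2, -0.541], [-0.5, -0.219, 0.068, 0.3, -0.541], [-0.5, -0.219, 0.068, 0.4, -0.541], [-0.5, -0.219, 0.068, 0.5, -0.541], [-0.5, -0.219, 0.068, 0.6, -0.541], [-0.5, -0.219, 0.068, 0.7, -0.541], [-0.5, -0.219, 0.068, 0.79, -0.541], [-0.5, -0.219, 0.068, 0.79, -0.541], [-0.5, -0.219, 0.068, 0.79, -0.541], [-0.5, -0.219, 0.068, 0.79, -0.541], [-0.5, -0.219, 0.068, 0.79, -0.541]]])

```text
clock: 11.32
tcp_pos: [0.591, 0.0965, 0.1228]
orientation: [0.85, 3.022, 0.001]
contact_force: [-0.5, -0.4, 0.7]
grip_width: 0.064
gripper_force: 0.0
```

```bash
python3 -c "
from h import *
plan((.590,.0947,.035,148.6))"
```

```text
at [0.591  0.0965 0.1228] 148.57 t 11.3167
[-0.0002, -0.0103, 0.4392] -0.0003 rows 3
```

>>> play_rows(commands=[[[-0.5, 0, -0.007, 0.2, 0], [-0.5, 0, -0.007, 0.35, 0], [-0.5, 0, -0.007, 0.42, 0], [-0.5, 0, -0.007, 0.432, 0], [-0.5, 0, -0.007, 0.432, 0], [1, 0, -0.007, 0.432, 0], [1, 0, -0.007, 0.432, 0], [1, 0, -0.007, 0.432, 0], [1, 0, -0.007, 0.432, 0], [1, 0, -0.007, 0.432, 0], [1, 0, -0.007, 0.432, 0]]], grip_force=60)

```text
clock: 12.23
tcp_pos: [0.5911, 0.0959, 0.0373]
orientation: [0.846, 3.022, 0.003]
contact_force: [-0.4, 0.1, 5.7]
grip_width: 0.0424
gripper_force: 62.3
```

>>> play_rows(commands=[[[1, 0, 0, -0.05, 0], [1, 0, 0, -0.15, 0], [1, 0, 0, -0.35, 0], [1, 0, 0, -0.55, 0], [1, 0, 0, -0.75, 0], [1, 0, 0, -0.95, 0], [1, 0, 0, -0.95, 0]]])

```text
clock: 12.82
tcp_pos: [0.5931, 0.0975, 0.2345]
orientation: [0.843, 3.014, 0.01]
contact_force: [1.5, 2.0, -1.0]
grip_width: 0.0422
gripper_force: 61.7
```

```bash
python3 - <<'E'
from h import *
plan((.47,.235,.27,90),(.47,.235,.22,90))
f=grab("side");p,s=fithd(f,"large",(.5845,.086,np.radians(95.5)),0); print("L",p[:2].round(4),np.degrees(p[2]),s)
E
```

```text
at [0.5931 0.0975 0.2345] 148.73 t 12.8167
[0.8828, 0.2679, -0.1775] 0.6525 rows 9
[0.0, 0.0, 0.25] -0.0 rows 2
L [0.5878 0.0851] 95.32618682065372 -0.9103810353559567
```

```bash
python3 -c "
from h import *
plan((.4651,.3210,.2,90.3))"
```

```text
at [0.5917 0.0965 0.2307] 148.71 t 12.8667
[1.0, 0.5609, 0.1366] 0.5775 rows 8
[0.131, -0.0548, 0.0169] 0.0715 rows 1
```

>>> play_rows(commands=[[[1, 1, 0.56, 0, 0.578], [1, 1, 0.56, 0, 0.578], [1, 1, 0.56, 0, 0.578], [1, 1, 0.56, 0, 0.578], [1, 1, 0.56, 0, 0.578], [1, 1, 0.56, 0, 0.578], [1, 1, 0.56, 0, 0.578], [1, 1, 0.56, 0, 0.578], [1, 1, 0.56, 0, 0.578], [1, 1, 0.56, 0, 0.578], [1, 1, 0.56, 0, 0.578]]])

```text
clock: 13.78
tcp_pos: [0.4765, 0.294, 0.2244]
orientation: [-2.087, -2.348, 0.002]
contact_force: [0.3, -0.8, -2.0]
grip_width: 0.0426
gripper_force: 61.6
```

```bash
python3 - <<'E'
from h import *
grab("side")
f=grab("wrist","w4"); o=get_obs(); T=o["tcp_pos"];print(T,yawof(o),o["joints"].round(2))
p,s=fithd(f,"medium",(T[0],T[1],np.radians(yawof(o))),T[2]-.0093); print("held dx",(p[:2]-T[:2]).round(4),np.degrees(p[2])-yawof(o),s)
plan((.4651,.3210,.06,90.3))
E
```

```text
[0.47668693 0.29410794 0.22458598] 96.70033034296598 [-0.07  0.39 -0.75  1.8   0.3   1.07 -0.81]
held dx [0.0003 0.002 ] 2.051431271090948 -0.7092180079419493
at [0.4767 0.2941 0.2246] 96.7 t 13.8833
[0.1403, -0.0419, 0.8229] 0.0711 rows 4
```

>>> play_rows(commands=[[[1, 0.14, -0.042, 0.2, 0.071], [1, 0.14, -0.042, 0.4, 0.071], [1, 0.14, -0.042, 0.6, 0.071], [1, 0.14, -0.042, 0.75, 0.071], [1, 0.14, -0.042, 0.82, 0.071], [1, 0.14, -0.042, 0.82, 0.071], [1, 0.14, -0.042, 0.82, 0.071], [1, 0.14, -0.042, 0.82, 0.071], [1, 0.14, -0.042, 0.82, 0.071]]])

```text
clock: 14.63
tcp_pos: [0.4666, 0.3227, 0.0633]
orientation: [2.215, 2.226, 0.007]
contact_force: [0.3, 0.3, -2.6]
grip_width: 0.0426
gripper_force: 61.6
```

```bash
python3 - <<'E'
from h import *
for c in("side","top","wrist"):
    f=grab(c); o=get_obs(); T=o["tcp_pos"];print(T.round(4),yawof(o))
    p,s=fithd(f,"medium",(T[0],T[1],np.radians(yawof(o))),T[2]-.0093); print(c,"held dx",(p[:2]-T[:2]).round(4),np.degrees(p[2])-yawof(o),s)
    if c=="wrist": overlay(f,"medium",(T[0],T[1],np.radians(yawof(o))),T[2]-.0093,"ov5",(80,0,480,300),2)
plan((.4651,.3210,.025,90.3))
E
```

```text
[0.4663 0.3225 0.0631] 90.28098882711785
side held dx [ 0.0013 -0.0029] -1.4098094318102738 -0.585242287945981
[0.4661 0.3222 0.0628] 90.27644520925365
top held dx [-0.0007 -0.0004] 0.5629552815898506 -0.5001764930436986
[0.4659 0.322  0.0624] 90.28444790498988
wrist held dx [0.0009 0.0022] 2.1540682480096365 -0.7035595328108695
at [0.4659 0.322  0.0624] 90.28 t 14.7833
[-0.0052, -0.004, 0.1871] -0.0002 rows 1
```

View pics/ov5.png

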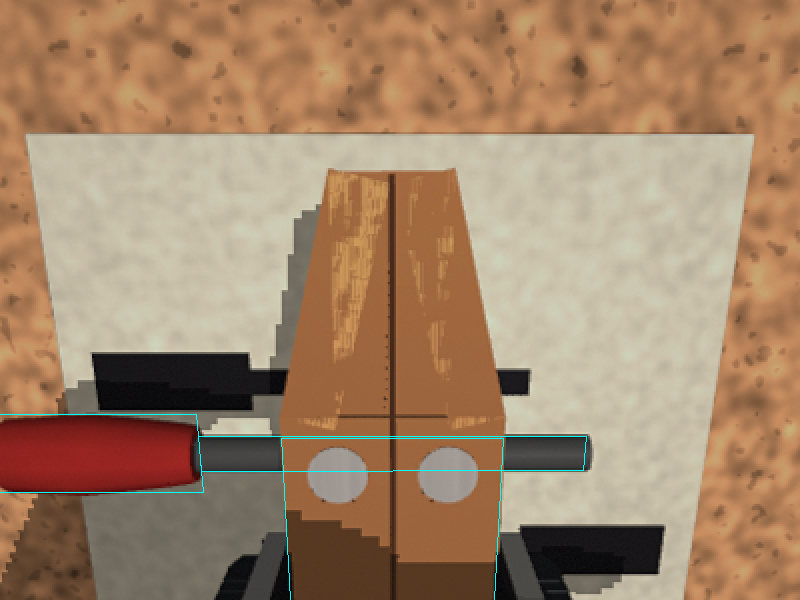

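```bash
python3 - <<'E'
from h import *
f=grab("wrist")
print(pix2w(f,[[93.7,67.2],[456.3,67.2],[345,191],[412,274.5]],.003).round(4)[:,:2])
print("expect (90.3deg at .4651,.321): corners x .366/.564 y .419; sp end x .507,y .3495; lower handle mid-end")
plan((.4651,.3210,.025,90.3))
E
```

```text
[[0.3667 0.4185]
 [0.5631 0.4195]
 [0.5075 0.3498]
 [0.5555 0.2932]]
expect (90.3deg at .4651,.321): corners x .366/.564 y .419; sp end x .507,y .3495; lower handle mid-end
at [0.4657 0.3218 0.0621] 90.28 t 14.8333
[-0.0042, -0.003, 0.1855] -0.0002 rows 1
```

>>> play_rows(commands=[[[1, -0.002, -0.001, 0.08, 0], [1, -0.002, -0.001, 0.15, 0], [1, -0.002, -0.001, 0.2, 0], [1, -0.002, -0.001, 0.215, 0], [1, -0.002, -0.001, 0.215, 0], [1, -0.002, -0.001, 0.215, 0]]])

```text
clock: 15.33
tcp_pos: [0.4647, 0.3213, 0.0178]
orientation: [-2.215, -2.228, 0.001]
contact_force: [-0.8, 0.0, -1.7]
grip_width: 0.0425
gripper_force: 61.6
```

>>> play_rows(commands=[[[1, 0, 0, 0.008, 0], [1, 0, 0, 0.016, 0], [1, 0, 0, 0.02, 0], [1, 0, 0, 0.02, 0], [1, 0, 0, 0.02, 0]]])

```text
clock: 15.75
tcp_pos: [0.4649, 0.3212, 0.014]
orientation: [2.216, 2.227, 0.0]
contact_force: [0.3, -0.5, -1.2]
grip_width: 0.0427
gripper_force: 61.6
```

>>> play_rows(commands=[[[1, 0, 0, 0.005, 0], [1, 0, 0, 0.01, 0], [1, 0, 0, 0.01, 0], [1, 0, 0, 0.01, 0]]])

```text
clock: 16.08
tcp_pos: [0.4649, 0.3213, 0.0123]
orientation: [2.215, 2.227, 0.001]
contact_force: [-1.9, -2.4, 2.7]
grip_width: 0.0423
gripper_force: 62.4
```

>>> play_rows(commands=[[[1, 0, 0, 0.001, 0], [-0.5, 0, 0, 0.001, 0], [-0.5, 0, 0, 0.001, 0], [-0.5, 0, 0, 0.001, 0], [-0.5, 0, 0, 0.001, 0]]])

```text
clock: 16.5
tcp_pos: [0.4648, 0.3212, 0.0116]
orientation: [-2.216, -2.227, -0.0]
contact_force: [0.5, 0.5, -0.6]
grip_width: 0.0642
gripper_force: 0.0
```

>>> play_rows(commands=[[[-0.7, 0, 0, -0.05, 0], [-0.7, 0, 0, -0.2, 0], [-0.7, 0, 0, -0.4, 0], [-0.7, 0, 0, -0.6, 0], [-0.7, 0, 0, -0.8, 0], [-0.7, 0, 0, -1, 0], [-0.7, 0, 0, -1, 0], [-0.7, 0, 0, -1, 0], [-0.7, 0, 0, -1, 0]]])

```text
clock: 17.25
tcp_pos: [0.4646, 0.3207, 0.2118]
orientation: [2.215, 2.227, -0.0]
contact_force: [0.6, -0.2, -0.6]
grip_width: 0.0726
gripper_force: 0.0
```

```bash
python3 - <<'E'
from h import *
for c in("wrist","side"):
    f=grab(c); p,s=fithd(f,"medium",(.465,.321,np.radians(90.3)),.003); print(p[:2].round(4),np.degrees(p[2]),s)
p,s=fithd(f,"large",(.5845,.086,np.radians(95.5)),0); print("L",p[:2].round(4),np.degrees(p[2]),s)
plan((.575,.125,.27,98))
E
```

```text
[0.4646 0.3216] 90.4247867523327 -0.9411255374088434
[0.466  0.3204] 90.51889974780238 -0.9226597266289003
L [0.5874 0.085 ] 95.49136844934141 -0.9132836095439226
at [0.4641 0.3203 0.2104] 90.31 t 17.35
[-0.9797, 0.5494, -0.298] -0.0854 rows 6
```

Medium placed on target. Now the large clamp.

>>> play_rows(commands=[[[-0.7, -0.98, 0.55, -0.3, -0.085], [-0.7, -0.98, 0.55, -0.3, -0.085], [-0.7, -0.98, 0.55, -0.3, -0.085], [-0.7, -0.98, 0.55, -0.3, -0.085], [-0.7, -0.98, 0.55, -0.3, -0.085], [-0.7, -0.98, 0.55, -0.3, -0.085], [-0.7, -0.98, 0.55, -0.3, -0.085], [-0.7, -0.98, 0.55, -0.3, -0.085], [-0.7, -0.98, 0.55, -0.3, -0.085], [-0.7, -0.98, 0.55, -0.3, -0.085]]])

```text
clock: 18.18
tcp_pos: [0.5746, 0.1274, 0.2707]
orientation: [-2.058, -2.372, 0.002]
contact_force: [-0.4, 0.5, 0.1]
grip_width: 0.0722
gripper_force: 0.0
```

```bash
python3 - <<'E'
from h import *
f=grab("wrist")
p,s=fithd(f,"large",(.5855,.086,np.radians(95.5)),0); print("L",p[:2].round(4),np.degrees(p[2]),s)
overlay(f,"large",p,0,"ov6",(180,100,400,290),3)
plan((p[0],p[1],.1,np.degrees(p[2])))
E
```

```text
L [0.5848 0.0862] 95.4059712473735 -0.9313267121354761
at [0.5747 0.1274 0.2709] 98.13 t 18.2333
[-0.211, 0.0212, 0.8547] 0.0302 rows 5
```

View pics/ov6.png

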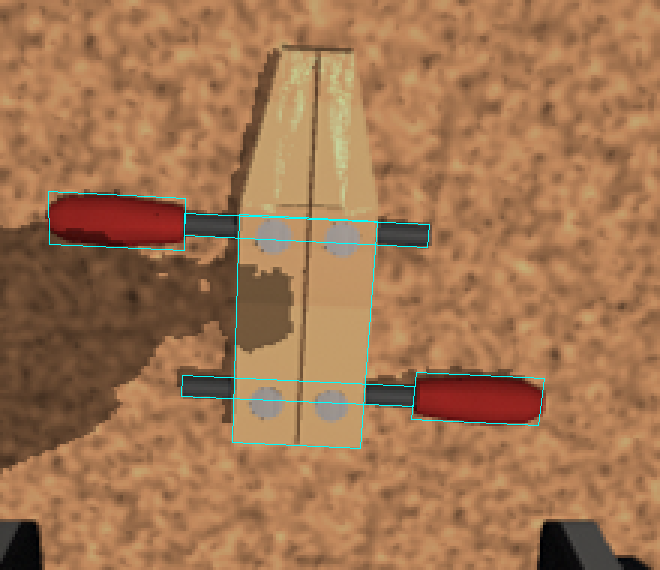

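>>> play_rows(commands=[[[-0.7, -0.211, 0.021, 0.2, 0.03], [-0.7, -0.211, 0.021, 0.4, 0.03], [-0.7, -0.211, 0.021, 0.6, 0.03], [-0.7, -0.211, 0.021, 0.8, 0.03], [-0.7, -0.211, 0.021, 0.95, 0.03], [-0.7, -0.211, 0.021, 0.95, 0.03], [-0.7, -0.211, 0.021, 0.95, 0.03], [-0.7, -0.211, 0.021, 0.95, 0.03], [-0.7, -0.211, 0.021, 0.95, 0.03]]])

```text
clock: 18.98
tcp_pos: [0.5877, 0.0858, 0.0847]
orientation: [2.115, 2.32, 0.006]
contact_force: [0.1, 0.5, -0.1]
grip_width: 0.0726
gripper_force: 0.0
```

```bash
python3 -c "
from h import *
plan((.585,.0861,.012,95.4))"
```

```text
at [0.5877 0.0858 0.0847] 95.3 t 18.9833
[0.0028, -0.0135, 0.3635] -0.0011 rows 2
```

>>> play_rows(commands=[[[-0.7, 0.002, -0.008, 0.15, 0], [-0.7, 0.002, -0.008, 0.27, 0], [-0.7, 0.002, -0.008, 0.34, 0], [-0.7, 0.002, -0.008, 0.357, 0], [-0.7, 0.002, -0.008, 0.357, 0], [1, 0.002, -0.008, 0.357, 0], [1, 0.002, -0.008, 0.357, 0], [1, 0.002, -0.008, 0.357, 0], [1, 0.002, -0.008, 0.357, 0], [1, 0.002, -0.008, 0.357, 0], [1, 0.002, -0.008, 0.357, 0]]], grip_force=75)

```text
clock: 19.9
tcp_pos: [0.5856, 0.0852, 0.0125]
orientation: [2.116, 2.319, 0.004]
contact_force: [-0.7, 0.2, 5.8]
grip_width: 0.0499
gripper_force: 79.1
```

>>> play_rows(commands=[[[1, 0, 0, -0.05, 0], [1, 0, 0, -0.15, 0], [1, 0, 0, -0.35, 0], [1, 0, 0, -0.55, 0], [1, 0, 0, -0.75, 0], [1, 0, 0, -0.95, 0], [1, 0, 0, -0.95, 0], [1, 0, 0, -0.95, 0]]])

```text
clock: 20.57
tcp_pos: [0.5855, 0.0852, 0.2038]
orientation: [2.115, 2.318, 0.007]
contact_force: [-0.2, -0.8, -4.4]
grip_width: 0.0499
gripper_force: 79.8
```

```bash
python3 -c "
from h import *
plan((.4724,-.3895,.2,90.0))"
```

```text
at [0.5855 0.0852 0.2038] 95.25 t 20.5667
[-1.0, -0.3376, 0.0082] 0.0252 rows 6
[-1.0, -0.294, 0.0081] 0.0249 rows 5
[-0.3319, -0.0836, 0.0026] 0.0082 rows 2
```

>>> play_rows(commands=[[[1, -1, -0.338, 0, 0.025], [1, -1, -0.338, 0, 0.025], [1, -1, -0.338, 0, 0.025], [1, -1, -0.338, 0, 0.025], [1, -1, -0.338, 0, 0.025], [1, -1, -0.338, 0, 0.025]]])

```text
clock: 21.07
tcp_pos: [0.5306, -0.1313, 0.1977]
orientation: [-2.175, -2.265, 0.013]
contact_force: [-0.3, -1.0, -4.4]
grip_width: 0.05
gripper_force: 79.8
```

>>> play_rows(commands=[[[1, -1, -0.294, 0, 0.025], [1, -1, -0.294, 0, 0.025], [1, -1, -0.294, 0, 0.025], [1, -1, -0.294, 0, 0.025], [1, -1, -0.294, 0, 0.025], [1, -1, -0.294, 0, 0.025], [1, -1, -0.294, 0, 0.025]]])

```text
clock: 21.65
tcp_pos: [0.484, -0.3264, 0.1981]
orientation: [-2.212, -2.226, 0.003]
contact_force: [0.5, 0.8, -3.8]
grip_width: 0.0499
gripper_force: 79.8
```

>>> play_rows(commands=[[[1, -0.332, -0.083, 0.2, 0.008], [1, -0.332, -0.083, 0.4, 0.008], [1, -0.332, -0.083, 0.6, 0.008], [1, -0.332, -0.083, 0.68, 0.008], [1, -0.332, -0.083, 0.68, 0.008], [1, -0.332, -0.083, 0.68, 0.008], [1, -0.332, -0.083, 0.68, 0.008], [1, -0.332, -0.083, 0.68, 0.008]]])

```text
clock: 22.32
tcp_pos: [0.4737, -0.3895, 0.0671]
orientation: [2.216, 2.221, 0.002]
contact_force: [0.4, -0.0, -4.1]
grip_width: 0.0496
gripper_force: 81.0
```

```bash
python3 - <<'E'
from h import *
f=grab("side")
f=grab("wrist"); o=get_obs(); T=o["tcp_pos"]
overlay(f,"large",(T[0],T[1],np.radians(yawof(o))),T[2]-.0125,"ov7",(80,0,480,300),2)
plan((.4724,-.3895,.0155,90))
E
```

```text
at [ 0.4731 -0.3901  0.067 ] 90.1 t 22.4167
[0.0032, -0.0036, 0.2573] 0.0011 rows 2
```

View pics/ov7.png

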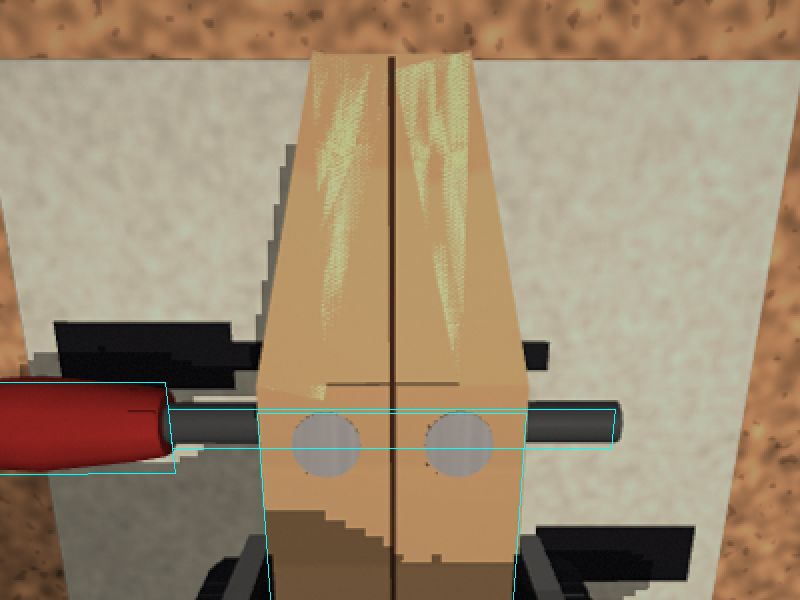

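```bash
python3 - <<'E'
from h import *
f=grab("wrist")
print(pix2w(f,[[340,29.5],[354.5,178],[107,178.5],[427,277]],.003).round(4)[:,:2])
E
```

```text
[[ 0.5072 -0.2744]
 [ 0.5211 -0.3557]
 [ 0.3699 -0.3562]
 [ 0.5753 -0.4241]]
```

>>> play_rows(commands=[[[1, -0.002, 0, 0.09, 0], [1, -0.002, 0, 0.17, 0], [1, -0.002, 0, 0.215, 0], [1, -0.002, 0, 0.23, 0], [1, -0.002, 0, 0.23, 0], [1, -0.002, 0, 0.23, 0]]])

```text
clock: 22.97
tcp_pos: [0.4718, -0.3906, 0.0191]
orientation: [2.22, 2.221, 0.0]
contact_force: [1.4, 0.0, -3.5]
grip_width: 0.0498
gripper_force: 80.9
```

>>> play_rows(commands=[[[1, 0, 0, 0.008, 0], [1, 0, 0, 0.014, 0], [1, 0, 0, 0.014, 0], [1, 0, 0, 0.014, 0]]])

```text
clock: 23.3
tcp_pos: [0.4714, -0.3906, 0.0158]
orientation: [2.22, 2.222, 0.0]
contact_force: [-0.1, -0.8, -3.3]
grip_width: 0.05
gripper_force: 80.9
```

>>> play_rows(commands=[[[1, 0, 0.006, 0, 0], [1, 0, 0.006, 0.004, 0], [1, 0, 0.006, 0.008, 0], [1, 0, 0.006, 0.008, 0], [1, 0, 0.006, 0.008, 0]]])

```text
clock: 23.72
tcp_pos: [0.4726, -0.3906, 0.0156]
orientation: [2.221, 2.221, -0.001]
contact_force: [-4.9, 2.2, 11.6]
grip_width: 0.0504
gripper_force: 82.7
```

Contact is made, so I'll ease off slightly, release and retreat.

>>> play_rows(commands=[[[1, 0, 0, -0.003, 0], [-0.7, 0, 0, -0.003, 0], [-0.7, 0, 0, -0.003, 0], [-0.7, 0, 0, -0.003, 0], [-0.7, 0, 0, -0.003, 0]]])

```text
clock: 24.13
tcp_pos: [0.4727, -0.3905, 0.0145]
orientation: [2.22, 2.222, 0.0]
contact_force: [0.4, -0.8, 0.4]
grip_width: 0.0729
gripper_force: 0.0
```

>>> play_rows(commands=[[[-0.7, 0, 0, -0.05, 0], [-0.7, 0, 0, -0.2, 0], [-0.7, 0, 0, -0.4, 0], [-0.7, 0, 0, -0.6, 0], [-0.7, 0, 0, -0.8, 0], [-0.7, 0, 0, -1, 0], [-0.7, 0, 0, -1, 0], [-0.7, 0, 0, -1, 0], [-0.7, 0, 0, -1, 0]]])

```text
clock: 24.88
tcp_pos: [0.4721, -0.3903, 0.2147]
orientation: [2.221, 2.222, -0.001]
contact_force: [-0.1, -0.1, -1.3]
grip_width: 0.0725
gripper_force: 0.0
```

```bash
python3 - <<'E'
from h import *
f=grab("wrist"); p,s=fithd(f,"large",(.4727,-.3896,np.radians(90)),.003); print(p[:2].round(4),np.degrees(p[2]),s)
f=grab("side"); 
for n,q in (("large",(.4727,-.3896,np.radians(90))),("medium",(.465,.321,np.radians(90))),("small",(.557,-.149,np.radians(83)))):
    p,s=fithd(f,n,q,.003); print(n,p[:2].round(4),np.degrees(p[2]),s)
cv2.imwrite("pics/fin.png",cv2.resize(f["pixels"][80:380,60:400],None,fx=2,fy=2)[:,:,::-1])
E
```

```text
[ 0.4724 -0.3893] 90.07779078932339 -0.9319432387356804
large [ 0.4738 -0.3899] 89.98443406696389 -0.8538369800502611
medium [0.4661 0.3204] 90.42184556284766 -0.9230676396438744
small [ 0.5589 -0.149 ] 82.9645171120549 -0.8813928700533272
```

View pics/fin.png

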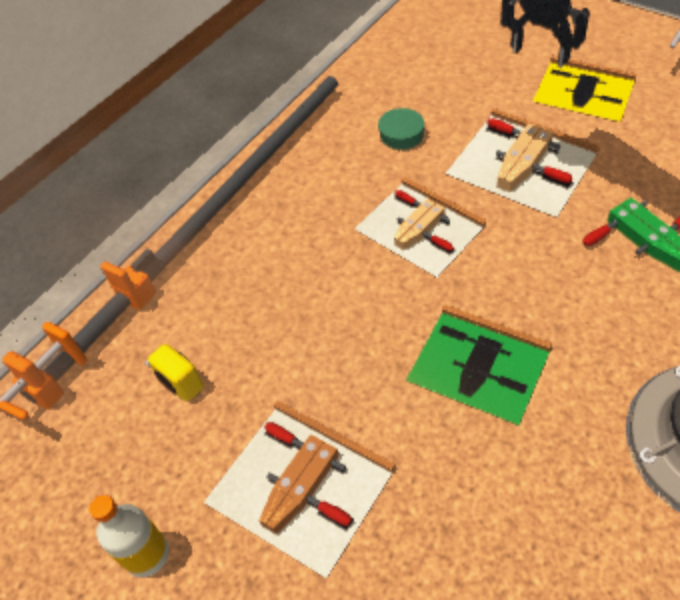

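All three clamps cover their silhouettes, and the glue, tin and tape measure are still in place.

```bash
python3 -c "
from h import *
print(r.hand_in())"
```

```text
the job is handed in; nothing more can be done
None
```

All three clamps lie on their own-size panels, placed small, then medium, then large. Each measures about 1–2 mm and under 0.5° from its silhouette; the glue, tin and tape measure are untouched, and I handed the job in at about 25 s.

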